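# Lock the bending machine's top plate with its T-bolt

## Robot

A 6-joint arm with a two-finger parallel gripper is mounted at the origin on the work surface. World frame = base frame: x ahead of the robot, y to its left, z up, the work surface at z = 0. Lengths are in m, angles in rad, forces in N, time in s.
With the tool pointing down it reaches from about 0.375 to 0.825 m from the base axis. Payload 5.5 kg.
Tool frame: the origin (TCP) lies at the centre of the arm's flange, where the gripper is bolted on; the fingertips stand 173 mm ahead of it and the grasp point (between the pads) lies 155 mm ahead of it; z points along the fingers, y is the direction in which the jaws open and shut (so a half turn about z gives the same grasp; the last joint's range is limited). The gripper opens to 85 mm and grips with 20 to 120 N. Pads are 22 mm wide; open, the fingers measure 114 mm over their backs; the gripper's body (76 mm by 85 mm) begins 54 mm behind the grasp point. The pads swing forward as they close: fully open they stand 13 mm farther back than shut.
Start: joints at [-1.344, 0.314, -0.047, 1.21, 0, 1.571], TCP at [0.135, -0.585, 0.405] pointing down, gripper open.
Joint ranges: [-2.67, 2.67], [-0.69, 1.73], [-1.03, 1.25], [-2.08, 2.16], [-1.42, 1.45], [-3.14, 3.14]. Speed limits (rad/s): [2.39, 2.39, 3.01, 3.14, 3.14, 3.14].

## Interface

Orientations are given as a 3x3 rotation matrix whose columns are the frame's x, y, z axes.
In Python, from rig import arm, planner, telemetry, get_image, workorder gives the robot as it stands. Calls block until the motion is done:
- arm.move_to(position, orientation): joint-space move of the TCP to a pose.
- arm.move_linear(position, vel=0.15, rot=None): straight line of the TCP; rot=None keeps the orientation; vel is the mean speed in m/s.
- arm.goto_joints(angles): joint-space move.
- arm.release() and arm.gripper_close(): open the fingers fully, or close them until they stop; the grip force is fixed at half the most.
- arm.hold(seconds).
- planner.solve_ik(position, orientation): joint angles nearest the present ones, or None.
- telemetry.get_obs(): the state.
- get_image(name): name is "scene" or "side" or "wrist"; returns a dict with "frame" (400x640x3 uint8, red, green, blue), "range_z" (400x640 float32, m along the optical axis (not along the pixel's ray), 0 where there is no reading), "intrinsics" (3x3 intrinsics, pixels), "cam_to_world" (4x4, takes a point from camera to world coordinates). Camera axes: x right, y up, looking along -z (the intrinsics and any distortion apply to the point x, -y, -z); pixel columns grow to the right and rows downward; lengths in m; the calibration is good to about 2 mm. A picture is of the moment at which its call begins.
A pose or a line that the arm cannot do raises arm.IKError and nothing moves.
- workorder.job_done(): hands the job in, once; it reports no verdict.
The state is a dict: "clock": time; "joint_pos": joint angles; "qd": joint speeds; "joint_efforts": joint torques, N m; "ee_pos": TCP position; "eef_rot": TCP orientation; "contact_force": force on the tool from outside, world axes, zero at the start; "ft_torque": the same for the moment, N m; "opening": finger opening in m.
Only numpy, scipy, OpenCV 4.12 (cv2) and the standard library are available. Lean on these libraries where they do the work, as an engineer would, in place of code of your own. Each camera call takes 0.05 s, during which the arm holds its last target.

## Task

Lock the top plate of the club-bending machine with its T-bolt: take the T-bolt (the one with the bar-shaped grip) from its stand, put its cross-head down through the middle of the long slot in the plate until its collar lies flat on the plate, then turn it a quarter turn so that the grip and the head lie across the slot, and let go of it. Leave the round-knobbed pin standing in its stand.

Things in the scene. Friction and masses are not known exactly. Their poses are not given: they have to be found in the camera images.
- bolt_grip (a point): T-bolt, upright steel, 0.3 kg; this point: centre of its black bar grip, 56 long (x) x 18 thick (y) x 30 mm high (z up); grasp from above across the 18 mm. Stem 16 mm dia. Collar 56 mm dia, 8 thick, underside 43 mm below this point, at first resting on two rails (50 mm high, 26 apart, along x) of a fixed grey stand 120 x 60 mm. It lifts straight out.
- bolt_head (a point): Centre of the steel cross-head at the T-bolt's foot, 67 mm below the grip's centre, same axes: 60 mm long along x (parallel to the grip), 14 wide, 12 high. Its top is 18 mm below the collar's underside. At first it hangs between the stand's rails.
- slot (a point): Centre of the long slot, at the top face of the machine's fixed plate (60 mm above bench). z up, x along the slot: 78 long, 30 wide, through the 12 mm plate into a hollow base where the cross-head can turn either way. Plate clear to 60 mm at +y, 80 mm at both x sides. Unused 34 mm round hole 102 mm away at -y; red jaw from 135 mm, leaning arms (0.28 m high) from 165 mm.
- pin_grip (a point): Bystander, leave alone: locating pin with a round black knob (42 mm dia, 30 mm high; this point is its centre), the same collar but a plain straight foot, standing in a second stand like the bolt's.
Things that resemble listed ones, but are neither listed nor needed, are in the scene too. What is shaped like the part that bears bolt_grip but pink is not meant.

How it is judged:
By the outcome, as a careful person would: the job done as asked, in the order asked, and still so for the second after the job is handed in, with the robot touching nothing.
It also fails if it takes over 38 s, if anything falls off the work surface, if the arm or the gripper's body presses on something with over 40 N, if the wrist force passes 120 N, or if a joint passes its speed limit or range.

## Working session

There is one attempt and no reset: what is moved stays moved. The work goes in short steps, each a Python script; the robot and the scene stay as the last script left them, time stands still between calls to the robot, and variables do not carry over. Pictures are saved under pics/ and viewed, and the job is handed in when it is done.

```bash
ls; mkdir -p pics; python3 - <<'E'
from rig import arm, planner, telemetry, get_image, workorder
import cv2, numpy as np
for n in ["scene","side","wrist"]:
    d=get_image(n); np.savez(f"{n}0.npz",**d)
    cv2.imwrite(f"pics/{n}0.png",d["frame"][:,:,::-1])
    print(n,np.round(d["intrinsics"],1).tolist(),np.round(d["cam_to_world"],3).tolist(),(d["range_z"]>0).mean(), [k for k in d])
o=telemetry.get_obs();print(o["clock"],o["ee_pos"],o["opening"])
E
```

```text
pics
scene [[457.0, 0.0, 328.3], [0.0, 457.0, 200.5], [0.0, 0.0, 1.0]] [[0.671, -0.535, 0.513, 0.863], [0.741, 0.501, -0.447, -0.277], [-0.018, 0.68, 0.733, 0.682], [0.0, 0.0, 0.0, 1.0]] 0.99619921875 ['frame', 'range_z', 'intrinsics', 'cam_to_world']
side [[368.9, 0.0, 318.2], [0.0, 368.9, 202.2], [0.0, 0.0, 1.0]] [[-0.786, 0.458, -0.415, 0.086], [-0.618, -0.589, 0.52, 0.554], [-0.006, 0.666, 0.746, 0.732], [0.0, 0.0, 0.0, 1.0]] 0.99597265625 ['frame', 'range_z', 'intrinsics', 'cam_to_world']
wrist [[289.3, 0.0, 319.0], [0.0, 289.3, 191.9], [0.0, 0.0, 1.0]] [[0.225, 0.924, 0.31, 0.214], [-0.974, 0.214, 0.07, -0.564], [-0.002, -0.317, 0.948, 0.373], [0.0, 0.0, 0.0, 1.0]] 0.99575390625 ['frame', 'range_z', 'intrinsics', 'cam_to_world']
0.15 [ 0.13487972 -0.58442844  0.40402647] 0.0856044285995792
```

View pics/scene0.png

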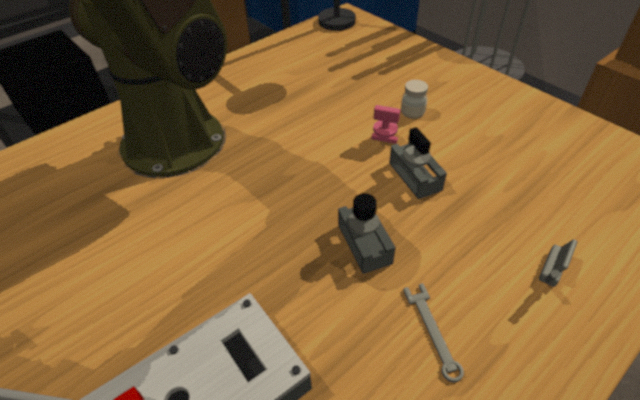

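View pics/side0.png

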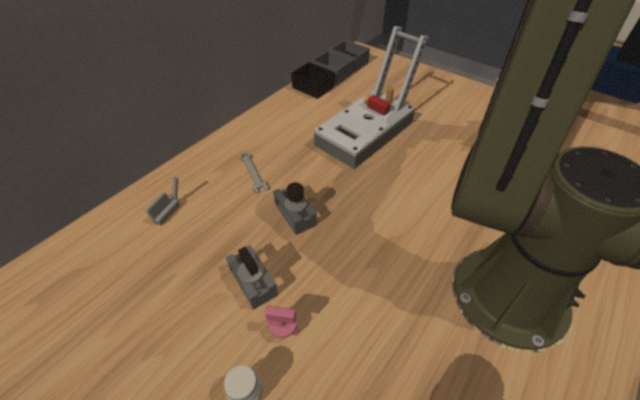

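View pics/wrist0.png

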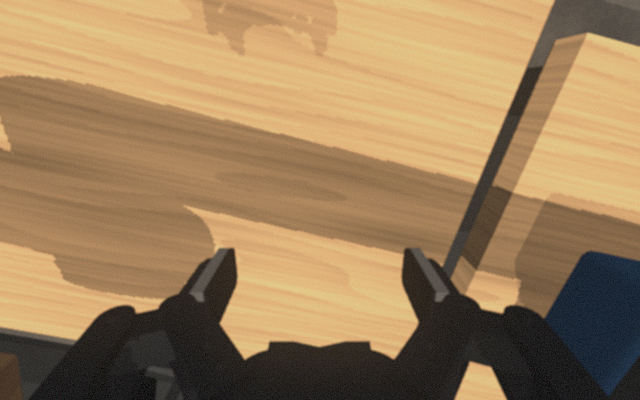

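Scene view candidates for the bolt: the black bar grip in a stand at (419,140), the black round knob (pin) at (364,207), and the pink look-alike at (386,122). I choose (419,140) and will check it in a close crop. The slot is at about (244,355).

```bash
cat > h.py <<'E'
import numpy as np, cv2
def pts(d,mask=None):
    K=d["intrinsics"];T=d["cam_to_world"];z=d["range_z"]
    v,u=np.nonzero((z>0)&(mask if mask is not None else True))
    zz=z[v,u]; p=np.stack([(u-K[0,2])/K[0,0]*zz,-(v-K[1,2])/K[1,1]*zz,-zz],1)
    return p@T[:3,:3].T+T[:3,3],u,v
def ray(d,uv,h):
    K=d["intrinsics"];T=d["cam_to_world"];uv=np.atleast_2d(uv).astype(float)
    p=np.stack([(uv[:,0]-K[0,2])/K[0,0],-(uv[:,1]-K[1,2])/K[1,1],-np.ones(len(uv))],1)@T[:3,:3].T
    s=(h-T[2,3])/p[:,2]; return T[:3,3]+s[:,None]*p
E
python3 - <<'E'
from h import *
def rect(p):
    (c,s,a)=cv2.minAreaRect((p[:,:2]*1000).astype(np.float32)); return np.round(c,1),np.round(s,1),round(a,1)
boxes={"scene":{"bolt":(385,120,450,200),"pin":(330,185,400,275),"plate":(80,290,320,400)},
       "side":{"bolt":(220,240,285,310),"pin":(270,180,320,235),"plate":(305,90,420,165)}}
for n in boxes:
    d=dict(np.load(f"{n}0.npz")); im=d["frame"]
    tiles=[]
    for k,(a,b,c,e) in boxes[n].items():
        m=np.zeros(im.shape[:2],bool); m[b:e,a:c]=True
        tiles.append(cv2.resize(im[b:e,a:c,::-1],(390,390),interpolation=cv2.INTER_CUBIC))
        P,u,v=pts(d,m)
        if k!="plate":
            blk=im[v,u].max(1)<45
            q=P[blk&(P[:,2]>.04)]
            print(n,k,"black zmax",np.percentile(P[:,2],[95,99,99.8]).round(4))
            zt=np.percentile(q[:,2],98) if len(q) else 0
            t=q[q[:,2]>zt-.006]; print("  top",len(q),len(t),rect(t) if len(t) else 0, zt)
            s=P[(P[:,2]>.012)&(P[:,2]<.055)]; print("  stand",rect(s))
        else:
            t=P[abs(P[:,2]-.06)<.005]; print("  plate",np.median(t[:,2]),rect(t))
            g=cv2.cvtColor(im,cv2.COLOR_RGB2GRAY)
            mm=((g<60)&m).astype(np.uint8)
            cs,_=cv2.findContours(mm,cv2.RETR_EXTERNAL,cv2.CHAIN_APPROX_NONE)
            for c in cs:
                if cv2.contourArea(c)>40:
                    w=ray(d,c[:,0],.06); print("   hole px",c[:,0].mean(0).round(),"rect mm",rect(w))
    cv2.imwrite(f"pics/{n}_crops.png",np.hstack(tiles[:2]))
E
```

```text
scene bolt black zmax [0.0974 0.1095 0.1108]
  top 402 140 (array([457. , 317.2]), array([14.4, 51.4]), 68.7) 0.11078467561041445
  stand (array([421.2, 332. ]), array([ 63.4, 206.8]), 71.7)
scene pin black zmax [0.1075 0.1099 0.1108]
  top 585 316 (array([506.3, 114.2]), array([35.6, 38. ]), 48.6) 0.11080462913477093
  stand (array([514.3, 113.1]), array([ 61.9, 122.9]), 68.2)
  plate 0.06113489920754556 (array([ 559.4, -258.1]), array([263.6, 161.9]), 85.4)
   hole px [178. 396.] rect mm (array([ 553.1, -282.8]), array([25.8, 11.8]), 47.5)
   hole px [129. 396.] rect mm (array([ 507.8, -330.3]), array([36.3, 14.5]), 47.5)
   hole px [297. 391.] rect mm (array([ 658.2, -163.1]), array([46.7, 14.9]), 85.2)
   hole px [244. 356.] rect mm (array([ 567.1, -187.3]), array([27. , 70.5]), 85.7)
side bolt black zmax [0.1006 0.1085 0.1094]
  top 206 161 (array([452.2, 324.3]), array([15.5, 51. ]), 71.4) 0.10961578563583772
  stand (array([459.5, 320.5]), array([ 60.4, 122.2]), 71.9)
side pin black zmax [0.1069 0.1088 0.1095]
  top 227 145 (array([502. , 121.3]), array([33.9, 36.5]), 88.5) 0.10951891245110186
  stand (array([513.8, 114.9]), array([ 60.4, 124.2]), 68.8)
  plate 0.059689965688319635 (array([ 556.4, -275.5]), array([305.7, 162.2]), 85.2)
   hole px [384. 139.] rect mm (array([ 460.6, -233.7]), array([301.3,  28. ]), 85.6)
   hole px [378. 107.] rect mm (array([ 560.9, -348.7]), array([72.5, 54.5]), 17.5)
   hole px [317.  92.] rect mm (array([ 761.2, -291.1]), array([80.4, 42.1]), 37.6)
```

View pics/scene_crops.png

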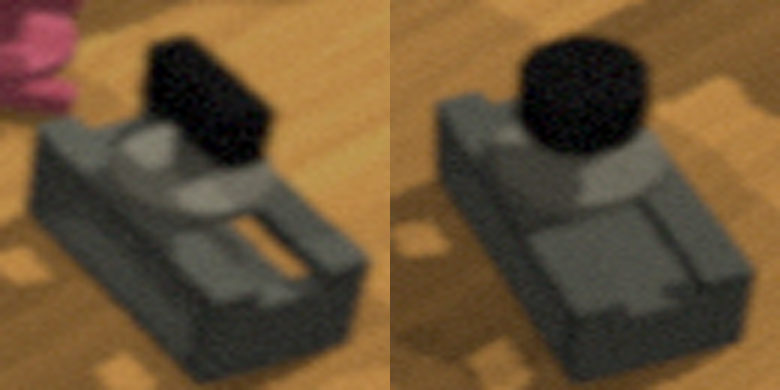

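View pics/side_crops.png

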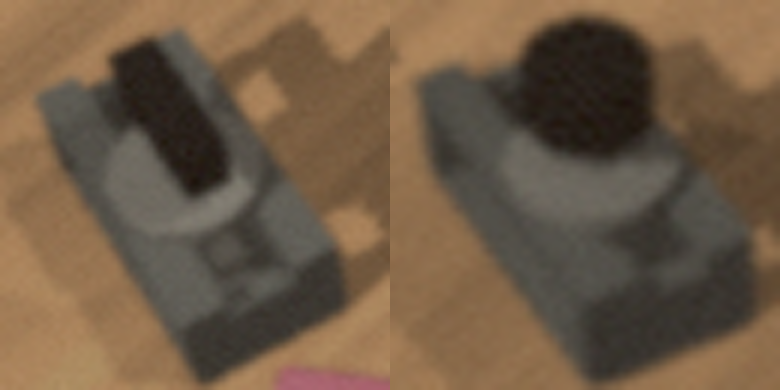

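The crops confirm it: the bar grip is the black bar lying along its stand. It sits at about (0.4545, 0.3205), with its top at about 0.110 against the expected 0.108, and its axis at about -19°. The pin is the round knob. Next I check reach and last-joint range, then rise clear of the machine's arms and look from above.

```bash
cat >> h.py <<'E'
def R(deg):  # jaw (tool y) heading in deg, tool down
    a=np.radians(deg); c,s=np.cos(a),np.sin(a)
    return np.array([[-s,c,0],[c,s,0],[0,0,-1.]])
E
python3 - <<'E'
from h import *
from rig import planner,telemetry
print(telemetry.get_obs()["eef_rot"].round(2).tolist() if hasattr(telemetry.get_obs()["eef_rot"],'round') else telemetry.get_obs()["eef_rot"])
f=lambda p,a:(lambda q:None if q is None else np.round(q,2).tolist())(planner.solve_ik(p,R(a)))
print("up",planner.solve_ik([.135,-.585,.5],np.array(telemetry.get_obs()["eef_rot"])))
for a in (71,-109):
    print("bolt",a,f([.4545,.3205,.5],a),f([.4545,.3205,.25],a))
for a in (85.7,-94.3,-4.3,175.7): print("slot",a,f([.567,-.187,.5],a),f([.567,-.187,.26],a))
E
```

```text
[[0.97, 0.22, -0.0], [0.22, -0.97, 0.0], [0.0, -0.0, -1.0]]
up [-1.34400724e+00  2.99046130e-01  1.47605272e-01  1.42068206e+00
  3.71919809e-05  1.57079007e+00]
bolt 71 [0.61, 0.21, 0.03, 1.39, 0.0, 0.95] [0.61, 0.34, -0.38, 0.85, 0.0, 0.95]
bolt -109 [0.61, 0.21, 0.03, 1.39, 0.0, -2.2] [0.61, 0.34, -0.38, 0.85, 0.0, -2.2]
slot 85.7 [-0.32, 0.29, 0.14, 1.42, 0.0, -0.24] [-0.32, 0.4, -0.27, 0.9, 0.0, -0.24]
slot -94.3 [-0.32, 0.29, 0.14, 1.42, 0.0, 2.9] [-0.32, 0.4, -0.27, 0.9, 0.0, 2.9]
slot -4.3 [-0.32, 0.29, 0.14, 1.42, 0.0, 1.33] [-0.32, 0.4, -0.27, 0.9, 0.0, 1.33]
slot 175.7 [-0.32, 0.29, 0.14, 1.42, 0.0, -1.81] [-0.32, 0.4, -0.27, 0.9, 0.0, -1.81]
```

```bash
python3 - <<'E'
from h import *
from rig import arm,planner,telemetry,get_image
o=telemetry.get_obs()
arm.move_linear([.135,-.585,.52],vel=.2)
arm.move_to([.53,-.15,.48],R(85.7))
d=get_image("wrist");np.savez("wslot.npz",**d);cv2.imwrite("pics/wslot.png",d["frame"][:,:,::-1])
print(telemetry.get_obs()["clock"])
arm.move_to([.4545,.3205,.42],R(71))
d=get_image("wrist");np.savez("wbolt.npz",**d);cv2.imwrite("pics/wbolt.png",d["frame"][:,:,::-1])
o=telemetry.get_obs();print(o["clock"],o["ee_pos"],o["contact_force"])
E
```

```text
3.0417
4.8417 [0.45508874 0.31974871 0.42017558] [-0.33564242 -1.01544204 -0.51619492]
```

View pics/wslot.png

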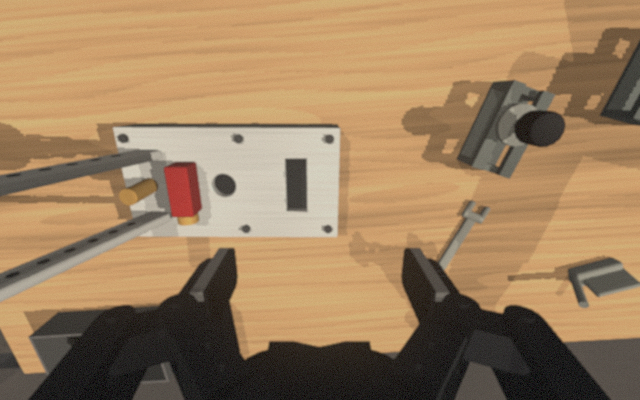

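View pics/wbolt.png

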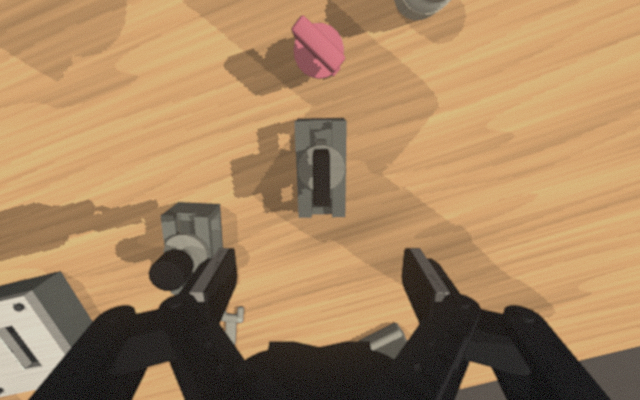

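The wrist view shows the slot at (297,185), with the round hole at (225,185) and the red jaw at (183,190). In the second view the bar grip is at (321,178), aligned with the jaws' normal. I'll measure both precisely.

```bash
python3 - <<'E'
from h import *
def rect(p):
    (c,s,a)=cv2.minAreaRect((p[:,:2]*1000).astype(np.float32)); return np.round(c,1),np.round(s,1),round(a,1)
def meas(f,box,h,th):
    d=dict(np.load(f)); a,b,c,e=box
    g=cv2.cvtColor(d["frame"],cv2.COLOR_RGB2GRAY)[b:e,a:c]
    k=6; G=cv2.resize(g,None,fx=k,fy=k,interpolation=cv2.INTER_CUBIC)
    cs,_=cv2.findContours((G<th).astype(np.uint8),cv2.RETR_EXTERNAL,cv2.CHAIN_APPROX_NONE)
    c=max(cs,key=cv2.contourArea)[:,0]
    uv=(c+.5)/k-.5+[a,b]; w=ray(d,uv,h)
    print(f,th,uv.mean(0).round(1),rect(w)); return d
for th in (60,80,110): d=meas("wslot.npz",(275,145,320,225),.06,th)
for th in (60,80,110): meas("wslot.npz",(208,165,242,205),.06,th)
d2=dict(np.load("scene0.npz"))
for th in (60,80,100): meas("scene0.npz",(215,320,275,392),.06,th)
for th in (30,45,60): meas("wbolt.npz",(308,140,335,212),.108,th)
d=dict(np.load("wbolt.npz"));m=np.zeros((400,640),bool);m[110:225,285:355]=1
P,u,v=pts(d,m); t=P[P[:,2]>.103]; print("grip top",np.median(t[:,2]),rect(t)); t=P[(P[:,2]>.03)&(P[:,2]<.07)]; print("stand",rect(t))
d=dict(np.load("wslot.npz"));m=np.zeros((400,640),bool);m[120:240,110:345]=1
P,u,v=pts(d,m); t=P[abs(P[:,2]-.06)<.006]; print("plate",np.median(t[:,2]),rect(t))
E
```

```text
wslot.npz 60 [290.1 175.7] (array([ 551.9, -191. ]), array([2.4, 3.9]), 51.6)
wslot.npz 80 [295.9 183.5] (array([ 565.5, -184. ]), array([25.8, 72.7]), 85.3)
wslot.npz 110 [296. 184.] (array([ 566.2, -184. ]), array([27.8, 75.4]), 85.6)
wslot.npz 60 [221.1 177.3] (array([ 546.5, -287.3]), array([4.8, 6.7]), 54.1)
wslot.npz 80 [224.6 184. ] (array([ 556.8, -284. ]), array([29.4, 24.8]), 35.6)
wslot.npz 110 [224.5 184.4] (array([ 557.3, -284. ]), array([31.7, 27.4]), 27.6)
scene0.npz 60 [243.5 356. ] (array([ 566.9, -187.2]), array([27.2, 71.1]), 85.4)
scene0.npz 80 [243.  355.2] (array([ 565.4, -187. ]), array([28.4, 75.1]), 85.4)
scene0.npz 100 [243.1 355.2] (array([ 565.1, -186.9]), array([29.6, 77.2]), 85.6)Traceback (most recent call last):
  File "<stdin>", line 16, in <module>
  File "<stdin>", line 9, in meas
ValueError: max() iterable argument is empty
```

```bash
python3 - <<'E'
from h import *
def rect(p):
    (c,s,a)=cv2.minAreaRect((p[:,:2]*1000).astype(np.float32)); return np.round(c,1),np.round(s,1),round(a,1)
d=dict(np.load("wbolt.npz"));m=np.zeros((400,640),bool);m[110:225,285:355]=1
g=d["frame"].max(2); print(g[178,300:345])
P,u,v=pts(d,m); t=P[P[:,2]>.100]; print("grip top",np.median(t[:,2]),len(t),rect(t)); t=P[(P[:,2]>.03)&(P[:,2]<.085)]; print("stand",rect(t))
a,b,c,e=308,140,335,215; k=6;G=cv2.resize(g[b:e,a:c],None,fx=k,fy=k,interpolation=cv2.INTER_CUBIC)
for th in (50,70,85):
    cs,_=cv2.findContours((G<th).astype(np.uint8),cv2.RETR_EXTERNAL,cv2.CHAIN_APPROX_NONE)
    if cs:
        q=max(cs,key=cv2.contourArea)[:,0]; print(th,q.min(0)/k+[a,b],q.max(0)/k+[a,b],rect(ray(d,(q+.5)/k-.5+[a,b],.108)))
d=dict(np.load("wslot.npz"));m=np.zeros((400,640),bool);m[120:240,110:345]=1
P,u,v=pts(d,m); t=P[abs(P[:,2]-.06)<.006]; print("plate",np.median(t[:,2]),rect(t))
E
```

```text
[ 90  94  97  96  95  99  98  97  99 115 129 131 114  74  50  46  52  50
  52  50  48  52  51  54  50  56  53  54  52  73 109 134 144 144 145 142
 144 140 143 144 142 138 123 115 116]
grip top 0.10765820005603688 930 (array([455.5, 324.1]), array([17.6, 55.3]), 71.6)
stand (array([461.8, 322.4]), array([ 60. , 120.7]), 72.0)
50 [313.83333333 150.16666667] [327.66666667 161.5       ] (array([429.4, 330.2]), array([ 9. , 16.4]), 9.9)
70 [312.33333333 149.5       ] [331.16666667 207.5       ] (array([454.8, 323. ]), array([19.4, 61.4]), 73.8)
85 [311.5        149.16666667] [332.16666667 213.        ] (array([457.6, 322.6]), array([21.1, 67.6]), 73.0)
plate 0.059890748890207124 (array([ 559.3, -274. ]), array([300.5, 160.8]), 85.4)
```

Measurements agree within about 3 mm: bolt (0.455, 0.322), heading 71.6°; slot (0.566, -0.1855), heading -4.5°, plate at 0.060. Grasping now.

```bash
python3 - <<'E'
from h import *
from rig import arm,planner,telemetry,get_image
arm.move_to([.455,.322,.30],R(71.8))
arm.move_linear([.455,.322,.249],vel=.08)
o=telemetry.get_obs();print(o["clock"],o["contact_force"])
arm.gripper_close()
o=telemetry.get_obs();print(o["clock"],o["opening"],o["contact_force"])
arm.move_linear([.455,.322,.40],vel=.15)
o=telemetry.get_obs();print(o["clock"],o["opening"],o["contact_force"],o["ee_pos"])
for n in ("wrist","side"):
    d=get_image(n);np.savez(f"{n}_held.npz",**d);cv2.imwrite(f"pics/{n}_held.png",d["frame"][:,:,::-1])
E
```

```text
6.175 [ 0.85908591 -0.44455956 -0.31959714]
6.8 0.01704242646327512 [0.75624958 0.20935684 2.18568958]
7.9583 0.01678578116405586 [-0.12181698  0.01422651 -3.87819375] [0.45466714 0.32176288 0.39888561]
```

View pics/wrist_held.png

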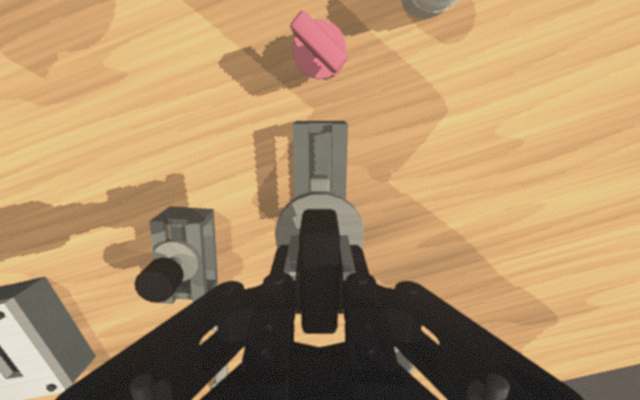

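View pics/side_held.png

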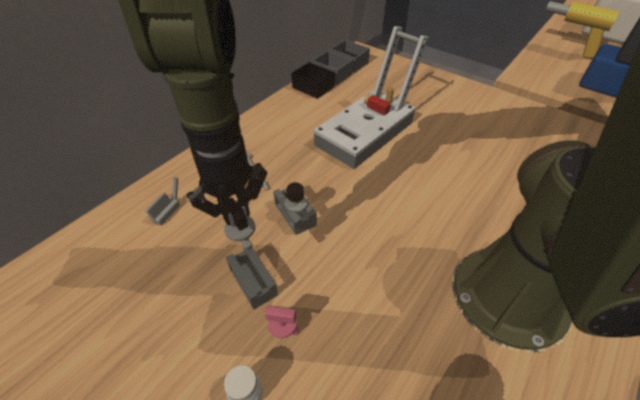

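The bolt is held: grip at (320,270), collar round and level beneath it, weight about 3.9 N, and its stand empty. I'll check how the bolt sits relative to the TCP and whether it's level.

```bash
python3 - <<'E'
from h import *
d=dict(np.load("wrist_held.npz"));m=np.zeros((400,640),bool);m[190:335,270:370]=1
P,u,v=pts(d,m)
tcp=np.array([.4547,.3218,.3989]); ax=np.radians(-18.2); X=np.array([np.cos(ax),np.sin(ax)]);Y=np.array([-X[1],X[0]])
L=np.stack([(P[:,:2]-tcp[:2])@X,(P[:,:2]-tcp[:2])@Y,P[:,2]-tcp[2]+.155],1)*1000
def plane(t):
    c=np.linalg.lstsq(np.c_[t[:,:2],np.ones(len(t))],t[:,2],rcond=None)[0]; return np.degrees(np.arctan(c[:2])).round(2)
t=L[(L[:,2]>8)&(L[:,2]<22)&(abs(L[:,1])<10)&(abs(L[:,0])<40)]; print("top",len(t),np.median(t[:,2]),np.percentile(t,[1,99],axis=0).round(1).tolist(),plane(t))
t=L[(L[:,2]<-28)&(L[:,2]>-42)&(np.hypot(L[:,0],L[:,1])<34)]; print("collar",len(t),np.median(t[:,2]),np.percentile(t,[1,99],axis=0).round(1).tolist(),plane(t))
c=t[t[:,0]<0]; A=np.c_[2*c[:,:2],np.ones(len(c))]
E
```

```text
top 4358 13.550984639697226 [[-27.9, -9.2, 8.9], [25.9, 9.8, 19.5]] [ 1.02 -4.99]
collar 2408 -36.38694238560393 [[-27.5, -25.0, -41.5], [4.9, 28.1, -35.1]] [ 1.75 -0.07]
```

```bash
python3 - <<'E'
from h import *
from rig import arm,planner,telemetry,get_image
arm.move_to([.567,-.1855,.40],R(85.5))
arm.move_linear([.567,-.1855,.30],vel=.12)
o=telemetry.get_obs();print(o["clock"],o["opening"],o["contact_force"],o["ee_pos"])
t=[]
for n in ("scene","side","wrist"):
    d=get_image(n);np.savez(f"{n}_hov.npz",**d)
    f=d["frame"][:,:,::-1]
    b={"scene":(140,240,340,400),"side":(290,60,450,190),"wrist":(220,150,420,310)}[n]
    t.append(cv2.resize(f[b[1]:b[3],b[0]:b[2]],(400,300) if n!="scene" else (400,300)))
cv2.imwrite("pics/hov.png",np.vstack([np.hstack(t[:2]),np.hstack([t[2],t[2]*0])]))
E
```

```text
10.925 0.017223533929871495 [ 0.17578575 -0.67379805 -2.26583124] [ 0.56746494 -0.18552054  0.30085158]
```

View pics/hov.png

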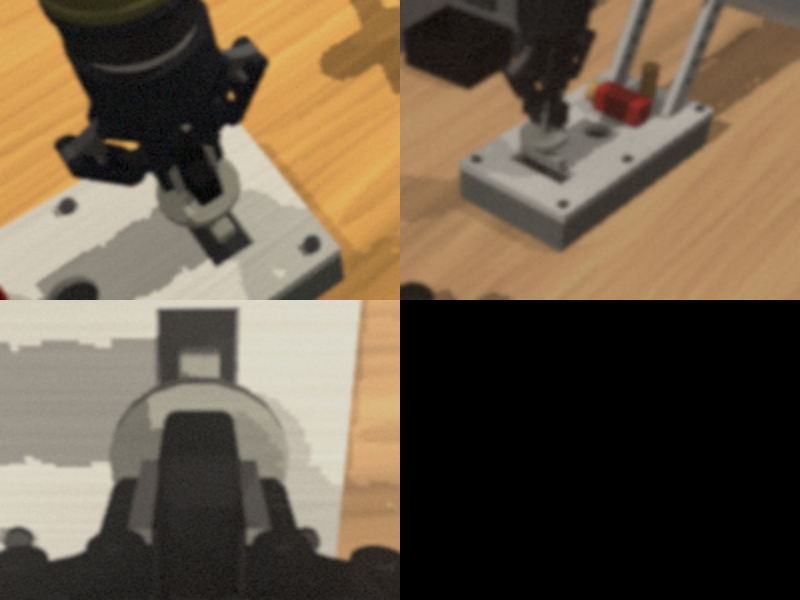

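```bash
python3 - <<'E'
from h import *
d=dict(np.load("wrist_hov.npz"))
g=cv2.cvtColor(d["frame"],cv2.COLOR_RGB2GRAY)
col=g[145:200,316:323].mean(1).round().astype(int);print(dict(zip(range(145,200),col)))
print(g[180,290:350]); print(g[163,290:350])
for r,h in((154.5,.06),(176,.0835),(176,.0715)): print(ray(d,[(319.5,r)],h))
E
```

```text
{145: np.int64(211), 146: np.int64(209), 147: np.int64(212), 148: np.int64(213), 149: np.int64(214), 150: np.int64(214), 151: np.int64(215), 152: np.int64(211), 153: np.int64(192), 154: np.int64(148), 155: np.int64(99), 156: np.int64(69), 157: np.int64(64), 158: np.int64(65), 159: np.int64(68), 160: np.int64(64), 161: np.int64(66), 162: np.int64(66), 163: np.int64(65), 164: np.int64(66), 165: np.int64(65), 166: np.int64(64), 167: np.int64(66), 168: np.int64(64), 169: np.int64(63), 170: np.int64(64), 171: np.int64(64), 172: np.int64(65), 173: np.int64(64), 174: np.int64(70), 175: np.int64(80), 176: np.int64(85), 177: np.int64(92), 178: np.int64(109), 179: np.int64(131), 180: np.int64(147), 181: np.int64(157), 182: np.int64(161), 183: np.int64(162), 184: np.int64(161), 185: np.int64(160), 186: np.int64(161), 187: np.int64(161), 188: np.int64(161), 189: np.int64(156), 190: np.int64(140), 191: np.int64(110), 192: np.int64(88), 193: np.int64(87), 194: np.int64(113), 195: np.int64(141), 196: np.int64(156), 197: np.int64(161), 198: np.int64(158), 199: np.int64(157)}
[151 151 153 150 155 155 147 138 109  81  69  58  60  66  66  61  62  63
  71  91 116 136 147 151 148 149 146 147 149 149 146 149 145 147 147 149
 151 150 145 119  89  66  69  68  65  75  77 111 148 188 214 219 218 216
 216 216 214 215 213 216]
[209 206 207 208 209 207 209 199 165 121  80  63  66  63  63  69  63  63
  67  65  65  61  70  63  62  66  65  67  63  69  62  67  65  63  66  69
  69  66  64  66  65  68  66  65  66  70  62  91 129 170 199 209 214 212
 211 212 212 210 210 212]
[[ 0.52782279 -0.18051245  0.06      ]]
[[ 0.53761047 -0.18132045  0.0835    ]]
[[ 0.54095144 -0.18155999  0.0715    ]]
```

Hover check: the head lies along the slot, within about 1 mm across it. The head's visible end puts it about 2–3 mm too far +x, partly from a 1–1.5° tilt in the grip. I'll shift 1.5 mm and insert, watching the force.

```bash
python3 - <<'E'
from h import *
from rig import arm,planner,telemetry,get_image
x,y=.5657,-.186
arm.move_linear([x,y,.295],vel=.05)
f0=np.array(telemetry.get_obs()["contact_force"])
arm.move_linear([x,y,.270],vel=.08)
o=telemetry.get_obs();print(o["clock"],np.round(np.array(o["contact_force"])-f0,2),o["ee_pos"])
z=.264
while z>.2535:
    arm.move_linear([x,y,z],vel=.04)
    o=telemetry.get_obs();df=np.array(o["contact_force"])-f0
    print(round(z,4),round(o["clock"],2),df.round(2),o["ee_pos"][2].round(4),np.round(o["ft_torque"],2))
    if df[2]>6 or np.hypot(*df[:2])>12: break
    z-=.0015
d=get_image("wrist");np.savez("wrist_in.npz",**d);cv2.imwrite("pics/wrist_in.png",d["frame"][:,:,::-1])
d=get_image("side");np.savez("side_in.npz",**d);cv2.imwrite("pics/side_in.png",cv2.resize(d["frame"][60:190,290:450,::-1],(800,600)))
E
```

```text
11.7833 [ 0.85  0.01 -0.04] [ 0.56543695 -0.18589491  0.26939874]
0.264 12.08 [ 0.34 -0.24 -0.56] 0.2639 [-0.02  0.02  0.07]
0.2625 12.33 [ 0.18  0.16 -0.1 ] 0.2626 [-0.02 -0.01 -0.04]
0.261 12.58 [ 0.73  0.61 -0.16] 0.2609 [-0.04  0.02 -0.  ]
0.2595 12.83 [ 0.4  -0.24  0.07] 0.2594 [-0.   -0.04 -0.03]
0.258 13.08 [-3.22  0.77 10.07] 0.2593 [ 0.28  0.79 -0.02]
```

View pics/wrist_in.png

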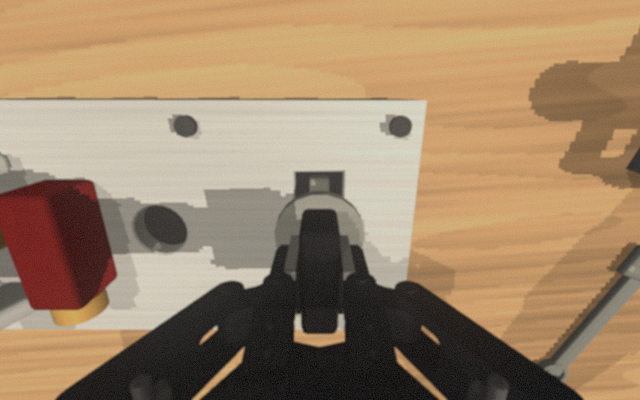

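View pics/side_in.png

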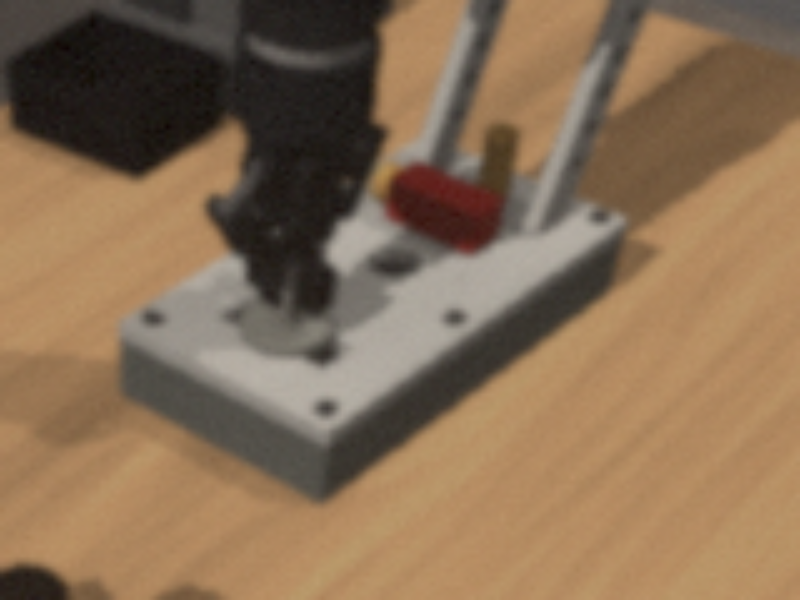

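The bolt seated exactly at the expected height (TCP 0.2593, contact 10 N). The collar covers the slot's middle, and the head's end shows inside the slot at (320,185). Now the quarter turn.

```bash
python3 - <<'E'
from h import *
from rig import arm,planner,telemetry,get_image
for a,p in ((55.5,[.5657,-.186,.2588]),(25.5,[.566,-.1862,.2588]),(-4.5,[.566,-.1865,.2588])):
    arm.move_to(p,R(a))
    o=telemetry.get_obs();print(a,round(o["clock"],2),np.round(o["contact_force"],2),np.round(o["ft_torque"],2),np.round(o["ee_pos"],4),round(o["opening"],4),np.round(o["joint_pos"][5],3))
for n in ("wrist","side"):
    d=get_image(n);np.savez(f"{n}_turn.npz",**d);cv2.imwrite(f"pics/{n}_turn.png",d["frame"][:,:,::-1])
E
```

```text
55.5 13.75 [0.75 0.92 2.56] [-0.04  0.15 -0.09] [ 0.5659 -0.1861  0.2593] 0.0174 0.282
25.5 14.32 [ 0.9  -0.32  4.29] [-0.06  0.09 -0.07] [ 0.5663 -0.1863  0.2593] 0.0172 0.805
-4.5 14.88 [ 0.17 -0.21  5.21] [-0.01  0.09 -0.05] [ 0.5663 -0.1866  0.2593] 0.0171 1.327
```

View pics/wrist_turn.png

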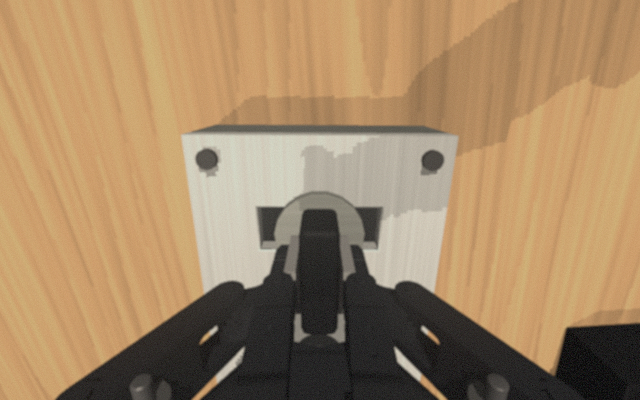

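The grip is now across the slot. The slot's ends show evenly either side of the collar (257 and 381, collar centre 320). Releasing and backing away.

```bash
python3 - <<'E'
from h import *
from rig import arm,planner,telemetry,get_image
p=np.array([.5663,-.1866,.2595])
arm.release()
o=telemetry.get_obs();print(o["clock"],o["opening"],np.round(o["contact_force"],2))
arm.move_linear(p+[0,0,.12],vel=.1)
arm.move_linear(p+[-.06,.06,.2],vel=.15)
arm.hold(.3)
o=telemetry.get_obs();print(o["clock"],np.round(o["contact_force"],2),o["ee_pos"])
for n in ("wrist","side","scene"):
    d=get_image(n);np.savez(f"{n}_end.npz",**d);cv2.imwrite(f"pics/{n}_end.png",d["frame"][:,:,::-1])
def rect(p):
    (c,s,a)=cv2.minAreaRect((p[:,:2]*1000).astype(np.float32)); return np.round(c,1),np.round(s,1),round(a,1)
for n in ("wrist","scene","side"):
    d=dict(np.load(f"{n}_end.npz"));P,u,v=pts(d)
    near=np.hypot(P[:,0]-.566,P[:,1]+.186)<.06
    t=P[near&(P[:,2]>.108)&(P[:,2]<.13)]; print(n,"grip top",len(t),np.median(t[:,2]) if len(t) else 0,rect(t) if len(t)>3 else 0)
    t=P[near&(P[:,2]>.0655)&(P[:,2]<.073)]; print("  collar",len(t),np.median(t[:,2]),rect(t))
E
```

```text
15.65 0.08533896186781403 [-0.46 -0.33  0.09]
18.2333 [0.46 0.22 1.25] [ 0.50643942 -0.12685331  0.45883247]
wrist grip top 732 0.11750051687419646 (array([ 567. , -184.7]), array([55.3, 18.3]), 85.5)
  collar 692 0.06772662277763783 (array([ 566.5, -182.7]), array([54.9, 50.3]), 14.0)
scene grip top 658 0.11847342015865675 (array([ 565.8, -188.2]), array([55.9, 19.7]), 86.0)
  collar 658 0.0690620706834098 (array([ 576.6, -189.9]), array([55.3, 32.6]), 81.5)
side grip top 107 0.11681039491773604 (array([ 562.7, -185.1]), array([55.9, 17.6]), 86.6)
  collar 134 0.06785446060321193 (array([ 561.2, -183.8]), array([54.5, 46.8]), 52.9)
```

View pics/wrist_end.png

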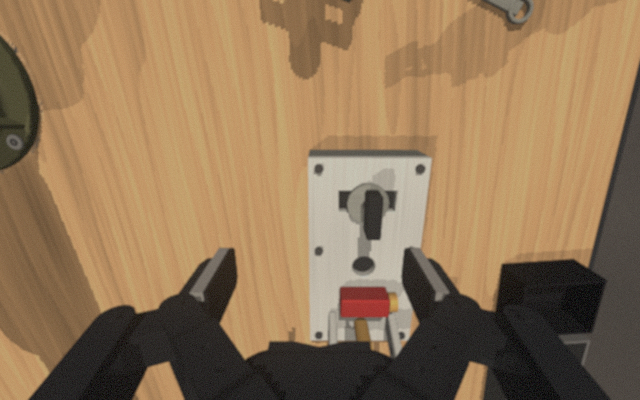

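View pics/side_end.png

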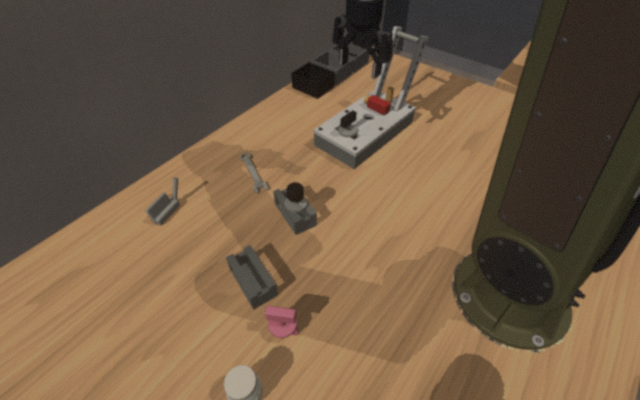

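The final views show the grip across the slot at wrist (373,215), heading 85.5°, with its top at 0.1175 (expected 0.118) and collar top at 0.068 (expected 0.068). The pin still stands at side (295,200), and the gripper is clear.

```bash
python3 - <<'E'
from rig import workorder,telemetry
workorder.job_done(); print(telemetry.get_obs()["clock"])
E
```

```text
the job is handed in; nothing more can be done
the job is handed in; nothing more can be done
```

The job is handed in: the T-bolt locks the plate and the gripper has let go of it. I took the bolt from its stand, lowered it through the middle of the slot until the collar touched the plate (about 10 N), and gave it a quarter turn. I then opened the gripper and backed away. The robot's clock read about 18 s just before hand-in, against the 38 s limit.

- **Seating:** the collar's top is at 68 mm and the grip's top at about 117.5 mm, where 68 and 118 mm mean the collar is flat on the plate.
- **Turn:** the grip lies at 85.5° to 86.6°, and the slot at about -4.5°, so it is across the slot to within about 1°. The head below the plate can't be seen, but it is fixed parallel to the grip.
- **Centring:** the cameras put the grip within about 3 mm of the slot centre. They disagree with each other by 3–4 mm, so I can't state it more closely.
- **Other checks:** the pin still stands in its stand and the pink look-alike is untouched. Before insertion the bolt hung 1–1.5° off upright in the jaws and its head sat 2–3 mm off along the slot. I corrected that with a small shift.

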